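# Hold a flap on its jamb leaf, bore in line for the hinge pin

## Robot

A 6-joint arm with a two-finger parallel gripper is mounted at the origin on the work surface. World frame = base frame: x ahead of the robot, y to its left, z up, the work surface at z = 0. Lengths are in m, angles in rad, forces in N, time in s.
With the tool pointing down it reaches from about 0.3 to 0.775 m from the base axis. Payload 14.6 kg.
Tool frame: the origin (TCP) lies midway between the tips of the shut fingers; the grasp point (between the pads) lies 19 mm behind it (ctrl.tcp_to_grasp is the distance from the TCP to the grasp point, in m); x points along the fingers, y is the direction in which the jaws open and shut, and the axes are right-handed (so a half turn about x gives the same grasp; the last joint's range is limited). The gripper opens to 94 mm and grips with 3 to 60 N. Pads are 16 mm wide; open, the fingers measure 119 mm over their backs; the gripper's body (75 mm by 177 mm) begins 78 mm behind the grasp point.
Start: joints at [-1.196, 0.3, 1.521, -0, 1.321, -0.067], TCP at [0.235, -0.497, 0.205] pointing down, gripper open.
Joint ranges: [-3.03, 3.03], [-0.79, 2.21], [0.23, 2.52], [-1.04, 4.18], [0, 3.07], [-2.55, 2.55]. Speed limits (rad/s): [2.22, 2.22, 2.57, 3.14, 3.14, 3.14].

## Interface

Orientations are given as [roll, pitch, yaw] about the fixed x, y, z axes, in that order (R = Rz(yaw) Ry(pitch) Rx(roll)).
In Python, from station import ctrl gives the robot as it stands.
- The arm moves only by the tool jog_arm, never from a script. Its argument "rows" is one flat list of numbers, 7 for each row, row after row: the shift along the world's x, y, z in m, then the turn, a rotation vector about the world's x, y, z in degrees, then the closure, from 0 (fully open) to 1 (shut). A call has 1 to 8 rows; each row shifts and turns the commanded pose from where the row before left it; what a row does not reach is not made up. A row lasts 1/12 s, in which the tool goes at most 41.7 mm and 7.16 degrees, less where a joint would pass 70% of its speed; a pose out of reach is approached as far as the arm can. A call with a gripper value outside its range is refused whole. The fingers move at their own pace and stop on an object; "squeeze" is the grip in N (left out, the last holds). Time passes only in rows, so rows that do not move let the fingers close. It gives the time, the measured TCP pose, the force and the opening at its end, in the units of the state.
- ctrl.get_obs(): the state, without advancing time (a new reading comes with each control period).
- ctrl.camera(name): name is "scene" or "top"; returns (picture, depth): 420x560x3 uint8, red, green, blue; 420x560 float32, m along the optical axis (not along the pixel's ray), 0 where there is no reading.
- ctrl.camera_model(name): a dict with "K" (3x3 intrinsics, pixels), "extrinsics" (4x4, takes a point from camera to world coordinates). Camera axes: x right, y down, z forward; pixel columns grow to the right and rows downward; lengths in m; the calibration is good to about 2 mm. A picture is of the moment at which its call begins. camera_model takes no time and is no camera call.
- ctrl.hand_in(): hands the job in, once; it reports no verdict.
The state is a dict: "time_s": time; "qpos": joint angles; "joint_vel": joint speeds; "tau": joint torques, N m; "ee_pos": TCP position; "eef_rot": TCP orientation; "force": force on the tool from outside, world axes, zero at the start; "moment": the same for the moment, N m; "grip_width": finger opening in m.
Only numpy, scipy, OpenCV 4.12 (cv2) and the standard library are available. Lean on these libraries where they do the work, as an engineer would, in place of code of your own. Each camera call takes 0.05 s, during which the arm holds its last target.

## Task

Lift the flap with the brass hinge leaf out of the dowel rack and bring it down upright over the jamb block in the vise, hinge on the same side as the block's brass leaf, so that its knuckle sits between the block's two knuckles and the pin holes line up in one straight bore. Finish still holding it there, lightly and with its working gap above the block (not resting on it), ready for the pin to be slid in: do not let go. Leave the black-hinged flap, the loose pin and the screwdriver where they are.

Things in the scene. Friction and masses are not known exactly. Their poses are not given: they have to be found in the camera images.
- flap_brass: Flap to hang: white plywood 15 mm thick (x), 160 wide (y), 120 tall (z), about 0.3 kg; starts upright in a rack slot. Origin: middle of its underside; +x out of its hinge face, y along the pin, z up. On the +x face a brass leaf, 4 mm thick, 98 wide, 10 to 48 mm above the underside, with one knuckle (16 mm diameter, 30 long) at mid width in front of the lower edge. Grip the upper 70 mm.
- flap_bore (a point): Centre of the brass flap's knuckle, on its 10 mm pin hole's axis (along the flap's y): 17.5 mm along +x and 2.5 mm below the flap's origin, 10 mm in front of the hinge face. Axes as the flap's.
- flap_top (a point): Middle of the brass flap's top edge, 120 mm above its underside.
- jamb: White wood block 45 mm thick (x), 220 long (y), top 125 mm above the table, clamped in a bolted-down vise (jaws 130 mm wide, tops at 71 mm). Origin: on the table under the block; +x out of its hinge face (away from the robot), y along the pin. A flap with its bore in line stands over the block, hinge faces flush, underside 5 mm above the block's top; resting on the block it is 5 mm too low.
- jamb_bore (a point): Middle of the gap between the jamb leaf's two brass knuckles, where the flap's knuckle centre belongs; 127.5 mm above the table, 10 mm in front of the block's hinge face. Knuckles: 16 mm diameter, 32 long, 10 mm hole, ends chamfered 1.5 mm, backs 2 mm clear of the hinge face's plane. The gap is 34 mm long. Axes as the jamb's.
- rack: Fixed wooden dowel rack: rails along x (190 long, 22 wide, 30 high, at y = -65 and +65 mm) with slots at x = -40 and +40 mm, each between dowels 10 mm thick and 70 tall that leave 19 mm for the 15 mm flap. Flaps stand on the rails, undersides 30 mm above the table, hinge faces to the rack's +x, and lift straight out. Origin: on the table under its middle.
- flap_black: Bystander: the same flap with a black hinge leaf, upright in the rack's other slot, 80 mm from the brass one. Origin and axes as the brass flap's.
- pin: Bystander: brass hinge pin, 8 mm diameter, 110 long, bullet nosed, loose in a grey tray (150 x 80 x 22 mm) beyond the rack and vise. Origin: middle of its underside.
- screwdriver: Bystander: screwdriver with a green handle, 200 mm long (x), 26 thick, on the table between rack and vise. Origin: middle of its underside.
Mind the look-alikes: they are no part of the job. Of the things that look like the rack, take the one that is farthest from the robot's base at the start. Leave any turquoise look-alike of the flap_brass alone.

How it is judged:
By the outcome, as a careful person would: the job done as asked, in the order asked, and still so for the second after the job is handed in, while the arm keeps its last pose, push and grip.
It also fails if it takes over 40 s, if anything falls off the work surface, if the arm or the gripper's body presses on something with over 40 N, if the wrist force passes 120 N, or if a joint passes its speed limit or range.

## Working session

There is one attempt and no reset: what is moved stays moved. The work goes in short steps, Python scripts to look and compute and a tool call to move; the robot and the scene stay as the last step left them, time stands still between calls to the robot, and variables do not carry over. Pictures are saved under pics/ and viewed, and the job is handed in when it is done.

Besides the shell and the picture viewer there is one more tool, called after "Call:" as a command line: name --argument value ..., lists and objects as JSON in quotes. jog_arm: Moves the arm, as the interface text tells. Its arguments: {"type":"object","properties":{"rows":{"type":"array"},"squeeze":{"type":"number"}},"required":["rows"]}

```bash
ls; mkdir -p pics; cat > h.py <<'E'
import numpy as np, cv2
from station import ctrl
def snap(n,tag):
    p,d=ctrl.camera(n); np.savez(f'{tag}.npz',p=p,d=d); cv2.imwrite(f'pics/{tag}.png',p[:,:,::-1]); return p,d
def crop(tag,r0,r1,c0,c1,out,s=4):
    p=np.load(f'{tag}.npz')['p'][r0:r1,c0:c1,::-1]
    cv2.imwrite(f'pics/{out}.png',cv2.resize(p,None,fx=s,fy=s,interpolation=cv2.INTER_CUBIC))
def w(n,u,v,z):
    m=ctrl.camera_model(n);K=m['K'];T=np.array(m['extrinsics'])
    c=np.array([(u-K[0][2])/K[0][0]*z,(v-K[1][2])/K[1][1]*z,z,1]);return (T@c)[:3]
def wz(n,u,v,Z):
    a=w(n,u,v,0.0);b=w(n,u,v,1.0);t=(Z-a[2])/(b[2]-a[2]);return a+t*(b-a)
def cloud(n,d):
    m=ctrl.camera_model(n);K=np.array(m['K']);T=np.array(m['extrinsics'])
    v,u=np.mgrid[:d.shape[0],:d.shape[1]]
    c=np.stack([(u-K[0,2])/K[0,0]*d,(v-K[1,2])/K[1,1]*d,d],-1)
    return c@T[:3,:3].T+T[:3,3]
E
python3 - <<'E'
from h import *
np.set_printoptions(precision=4,suppress=True)
snap('scene','s0');snap('top','t0')
print(ctrl.get_obs(),ctrl.tcp_to_grasp)
for n in('scene','top'):print(ctrl.camera_model(n))
E
```

```text
pics
{'time_s': 0.1, 'qpos': array([-1.1956,  0.3004,  1.5215,  0.    ,  1.3207, -0.0666]), 'joint_vel': array([-0.0009, -0.0006, -0.0004,  0.0012, -0.0014, -0.001 ]), 'tau': array([  0.0026, -53.2644, -35.3281,   0.071 ,   0.0235,  -0.0001]), 'ee_pos': array([ 0.2351, -0.497 ,  0.205 ]), 'eef_rot': array([-1.6588,  1.5698,  1.9245]), 'force': array([-0.3704, -0.4649, -0.4513]), 'moment': array([-0.0131,  0.0138,  0.0178]), 'grip_width': 0.09411491653163093} 0.0188
{'K': array([[437.0894,   0.    , 272.8001],
       [  0.    , 437.0894, 206.8201],
       [  0.    ,   0.    ,   1.    ]]), 'extrinsics': array([[-0.6396,  0.4605, -0.6155,  1.1454],
       [ 0.7685,  0.3647, -0.5257,  0.5221],
       [-0.0176, -0.8093, -0.5872,  0.6947],
       [ 0.    ,  0.    ,  0.    ,  1.    ]])}
{'K': array([[489.2008,   0.    , 281.6897],
       [  0.    , 489.2008, 208.1917],
       [  0.    ,   0.    ,   1.    ]]), 'extrinsics': array([[-0.0033, -0.9973,  0.073 ,  0.464 ],
       [-1.    ,  0.0029, -0.0059,  0.0303],
       [ 0.0057, -0.0731, -0.9973,  1.2683],
       [ 0.    ,  0.    ,  0.    ,  1.    ]])}
```

View pics/s0.png

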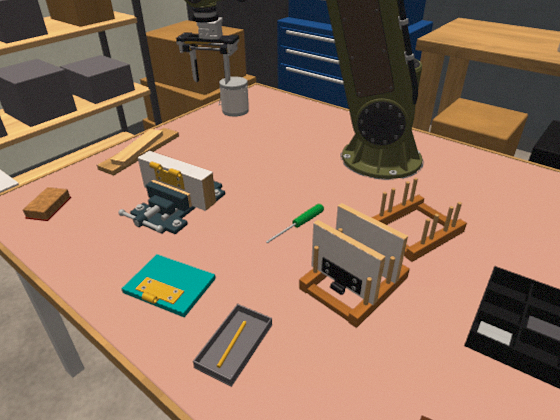

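View pics/t0.png

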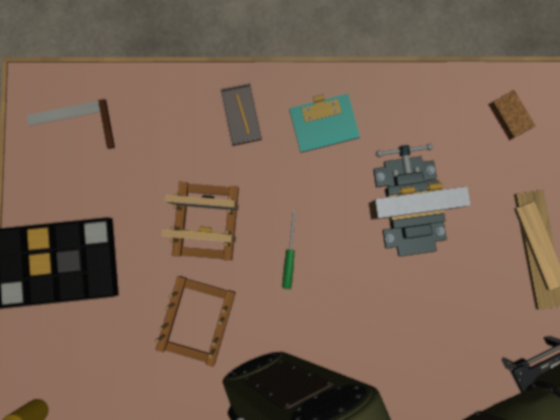

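The scene view shows the rack with two flaps: the black hinge is at about (343,275) on the far flap. The top view shows brass at about (204,230) on the flap nearer the robot. The jamb is at about (422,202), with its brass knuckles on the far side. I'll enlarge both.

```bash
python3 - <<'E'
from h import *
crop('t0',170,270,150,260,'c1',7)
crop('t0',140,260,360,480,'c2',5)
crop('s0',190,330,280,430,'c3',5)
E
```

```text
(no output)
```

View pics/c1.png

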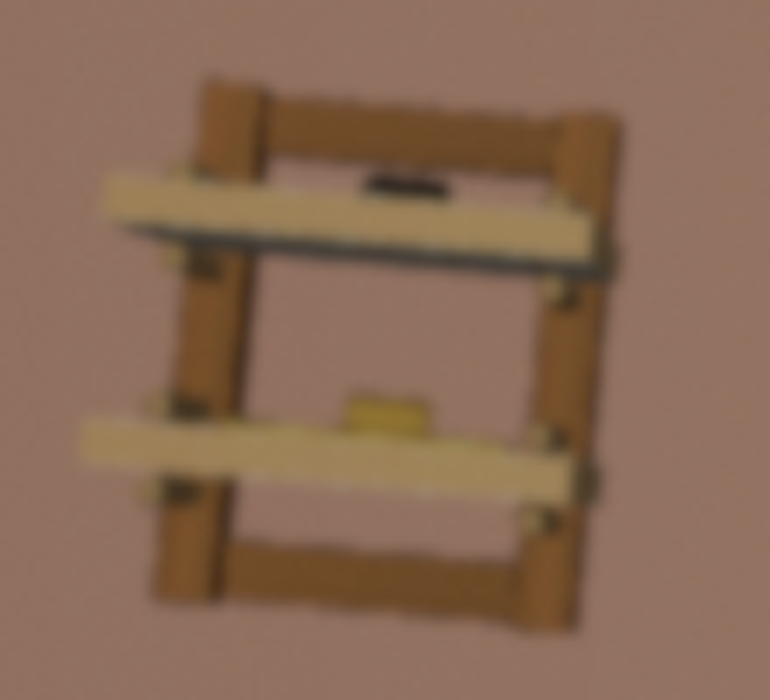

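View pics/c2.png

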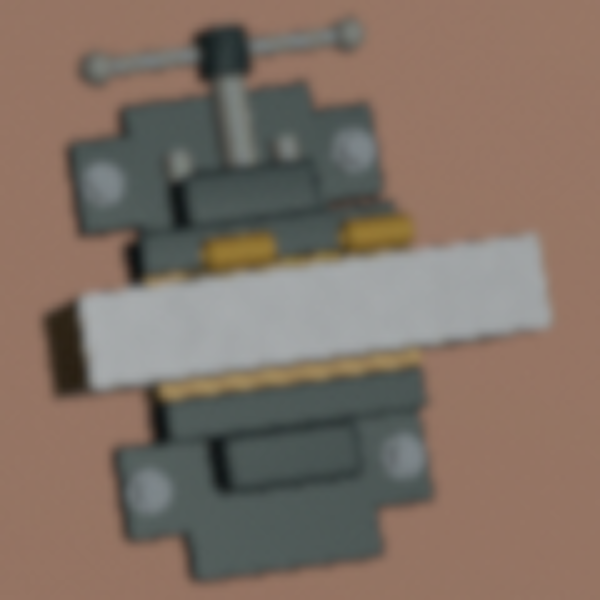

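View pics/c3.png

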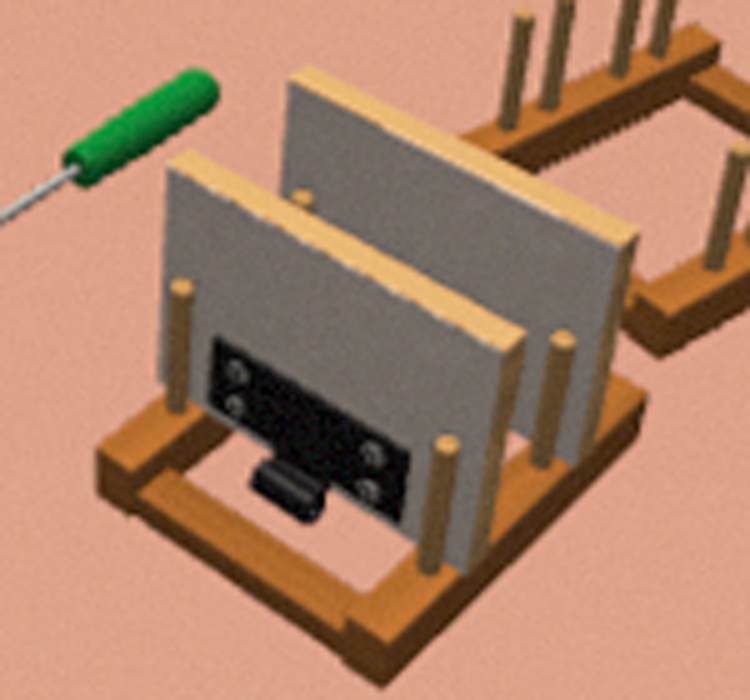

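The brass flap is the one nearer the robot, with its knuckle at about (205,229) facing +x. Next I'll measure the poses from depth and colour.

```bash
cat > m.py <<'E'
from h import *
np.set_printoptions(precision=4,suppress=True)
def rect(P,m):
    q=P[m][:,:2].astype(np.float32); (c,s,a)=cv2.minAreaRect(q*1000); return np.array(c)/1000,np.array(s),a,P[m][:,2].mean(),m.sum()
E
python3 - <<'E'
from m import *
D=np.load('t0.npz');P=cloud('top',D['d'])
v,u=np.mgrid[:420,:560]
mf=(abs(P[...,2]-.150)<.006)&(u>155)&(u<240)&(v>220)&(v<250)
mj=(abs(P[...,2]-.125)<.005)&(u>365)&(u<475)&(v>180)&(v<225)
print(rect(P,mf));print(rect(P,mj))
print('pix flap')
for a,b in((80,417),(80,460),(577,503),(577,455)):print(wz('top',150+(a-3)/7,170+(b-3)/7,.15))
print('pix jamb')
for a,b in((80,298),(540,233),(552,327),(92,390)):print(wz('top',360+(a-2)/5,140+(b-2)/5,.125))
print('knuckle ends')
for a,b in((273,250),(342,236),(205,253),(412,231)):print(wz('top',360+(a-2)/5,140+(b-2)/5,.1275))
print('flap knuckle');
for a,b in((347,413),(430,417)):print(wz('top',150+(a-3)/7,170+(b-3)/7,.0275))
for n,k in(('top','t0'),('scene','s0')):
  d=np.load(k+'.npz')['d'];P=cloud(n,d);m=abs(P[...,2])<.02;print(n,'table z',np.median(P[m][:,2]))
E
```

```text
(array([0.4838, 0.2198]), array([160.4032,  14.9782]), 85.05591583251953, np.float64(0.14872056689175697), np.int64(459))
(array([ 0.5699, -0.3059]), array([ 62.7984, 222.2498]), 7.496029376983643, np.float64(0.12396056221961337), np.int64(1783))
pix flap
[0.4988 0.2992 0.15  ]
[0.4848 0.299  0.15  ]
[0.4703 0.1372 0.15  ]
[0.4859 0.1372 0.15  ]
pix jamb
[ 0.5683 -0.1972  0.125 ]
[ 0.5984 -0.4147  0.125 ]
[ 0.554 -0.419  0.125]
[ 0.525  -0.2021  0.125 ]
knuckle ends
[ 0.5904 -0.2878  0.1275]
[ 0.597  -0.3205  0.1275]
[ 0.5891 -0.2558  0.1275]
[ 0.5992 -0.3535  0.1275]
flap knuckle
[0.5037 0.2322 0.0275]
[0.5022 0.2022 0.0275]
top table z -0.0009100197192154491
scene table z 0.0013654164646662026
```

```bash
cat >> m.py <<'E'
from scipy.spatial.transform import Rotation as Ro
def edge(tag,Z,u0,v0,u1,v1,trim=.12,half=5,n=60,cam='top',off=0):
    """subpixel line of strongest gradient near segment; returns world fit"""
    g=cv2.GaussianBlur(np.load(tag+'.npz')['p'].astype(np.float32).mean(2) if off==0 else np.load(tag+'.npz')['p'][...,off-1].astype(np.float32),(0,0),.7)
    a=np.array([u0,v0],float);b=np.array([u1,v1],float);t=(b-a)/np.linalg.norm(b-a);nn=np.array([-t[1],t[0]])
    s=np.arange(-half,half+.01,.1);pts=[]
    for f in np.linspace(trim,1-trim,n):
        c=a+f*(b-a);q=c+s[:,None]*nn
        pr=cv2.remap(g,q[:,0].astype(np.float32)[None],q[:,1].astype(np.float32)[None],cv2.INTER_CUBIC)[0]
        d=abs(np.gradient(pr));k=d.argmax();ww=d*(abs(s-s[k])<1.2);pts.append(c+nn*(ww@s/ww.sum()))
    W=np.array([wz(cam,*p,Z)[:2] for p in pts]).astype(np.float32)
    l=cv2.fitLine(W,cv2.DIST_HUBER,0,1e-6,1e-6).ravel()
    if l[1]<0:l[:2]*=-1
    r=(W-l[2:])@np.array([-l[1],l[0]]);
    return l,np.degrees(np.arctan2(-l[0],l[1])),np.median(abs(r))*1000
E
python3 - <<'E'
from m import *
S=lambda a,b,s,ou,ov:(ou+(a-s//2)/s,ov+(b-s//2)/s)
f=lambda a,b:S(a,b,7,150,170); j=lambda a,b:S(a,b,5,360,140)
print('flap far',edge('t0',.15,*f(80,417),*f(577,455),half=2.5))
print('flap near',edge('t0',.15,*f(80,460),*f(577,503),half=2.5))
print('jamb far',edge('t0',.125,*j(80,298),*j(540,233),half=3))
print('jamb near',edge('t0',.125,*j(92,390),*j(552,327),half=3))
print('jamb L',edge('t0',.125,*j(80,298),*j(92,390),half=3,n=20))
print('jamb R',edge('t0',.125,*j(540,233),*j(552,327),half=3,n=20))
print('flap L',edge('t0',.15,*f(80,417),*f(80,460),half=2,n=10))
print('flap R',edge('t0',.15,*f(577,455),*f(577,503),half=2,n=10))
o=ctrl.get_obs();R=Ro.from_euler('xyz',o['eef_rot']).as_matrix();print(R)
E
```

```text
flap far (array([0.0974, 0.9952, 0.4928, 0.2199], dtype=float32), np.float32(-5.590378), np.float32(0.42167866))
flap near (array([0.0872, 0.9962, 0.4756, 0.2237], dtype=float32), np.float32(-5.00417), np.float32(0.5124856))
jamb far (array([-0.1206,  0.9927,  0.5846, -0.3057], dtype=float32), np.float32(6.9262257), np.float32(0.588853))
jamb near (array([-0.1336,  0.991 ,  0.5393, -0.2985], dtype=float32), np.float32(7.680423), np.float32(0.5010676))
jamb L (array([ 0.9906,  0.1368,  0.5421, -0.1985], dtype=float32), np.float32(-82.13874), np.float32(0.47179034))
jamb R (array([ 0.9911,  0.1334,  0.5758, -0.4169], dtype=float32), np.float32(-82.335304), np.float32(0.35011974))
flap L (array([-0.9999,  0.0151,  0.4918,  0.2991], dtype=float32), np.float32(89.13496), np.float32(0.04593705))
flap R (array([-0.9999,  0.0123,  0.4781,  0.1393], dtype=float32), np.float32(89.29325), np.float32(0.0052628363))
[[-0.0003  0.4275 -0.904 ]
 [ 0.0009 -0.904  -0.4275]
 [-1.     -0.001  -0.0001]]
```

Call:
jog_arm --rows '[0.0125, 0.0358, 0.004, 0, 0, 3, 0, 0.0125, 0.0358, 0.004, 0, 0, 3, 0.3, 0.0125, 0.0358, 0, 0, 0, 3, 0.3, 0.0125, 0.0358, 0, 0, 0, 3, 0.3, 0.0125, 0.0358, 0, 0, 0, 3, 0.3, 0.0125, 0.0358, 0, 0, 0, 3, 0.3, 0.0125, 0.0358, 0, 0, 0, 3, 0.3, 0.0125, 0.0358, 0, 0, 0, 3, 0.3]' --squeeze 20

```text
time_s: 0.77
ee_pos: [0.3352, -0.209, 0.2133]
eef_rot: [-2.158, 1.571, 1.847]
force: [0.5, -0.3, 0.4]
grip_width: 0.0657
```

Call:
jog_arm --rows '[0.0125, 0.0358, 0, 0, 0, 3, 0.3, 0.0125, 0.0358, 0, 0, 0, 3, 0.3, 0.0125, 0.0358, 0, 0, 0, 3, 0.3, 0.0125, 0.0358, 0, 0, 0, 3, 0.3, 0.0125, 0.0358, 0, 0, 0, 3, 0.3, 0.0125, 0.0358, 0, 0, 0, 3, 0.3, 0.0125, 0.0358, 0, 0, 0, 3, 0.3, 0.0125, 0.0358, 0, 0, 0, 3, 0.3]'

```text
time_s: 1.43
ee_pos: [0.4352, 0.0777, 0.2134]
eef_rot: [0.645, 1.571, -1.214]
force: [0.8, -0.6, 0.2]
grip_width: 0.0658
```

Call:
jog_arm --rows '[0.0125, 0.0358, 0, 0, 0, 3, 0.3, 0.0125, 0.0358, 0, 0, 0, 3, 0.3, 0.0125, 0.0358, 0, 0, 0, 3, 0.3, 0.0117, 0.0358, 0, 0, 0, 2.6, 0.3, 0, 0, 0, 0, 0, 0, 0.3, 0, 0, 0, 0, 0, 0, 0.3]'

```text
time_s: 1.93
ee_pos: [0.4841, 0.2199, 0.2125]
eef_rot: [-1.091, 1.569, -2.748]
force: [0.3, 0.4, -0.5]
grip_width: 0.0659
```

```bash
python3 - <<'E'
from m import *
snap('scene','s1')
o=ctrl.get_obs();R=Ro.from_euler('xyz',o['eef_rot']).as_matrix();print(o['time_s'],o['ee_pos'],o['grip_width'],o['force'],R)
E
```

```text
1.9833 [0.484  0.2188 0.2128] 0.06558442239167693 [-0.8236 -0.1637  0.1209] [[-0.0012  0.9961 -0.0882]
 [-0.0006 -0.0882 -0.9961]
 [-1.     -0.0012  0.0007]]
```

View pics/s1.png

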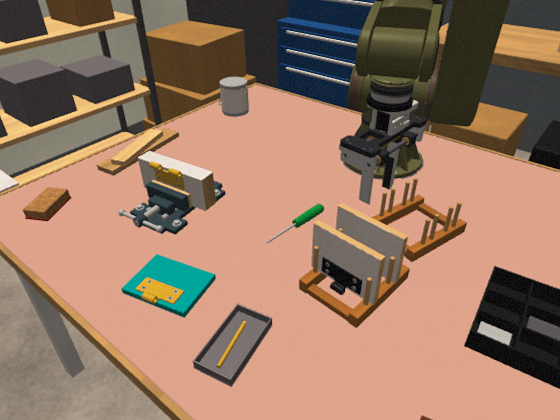

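The picture shows the open fingers at about (367,195) and (390,180), above the rear flap. I'll check this by projecting points.

```bash
cat >> m.py <<'E'
def proj(n,X):
    m=ctrl.camera_model(n);T=np.linalg.inv(m['extrinsics']);c=T[:3,:3]@np.array(X)+T[:3,3];q=m['K']@c;return q[:2]/q[2]
E
python3 - <<'E'
from m import *
x=np.array([.996,-.088,0]);y=np.array([.088,.996,0])
c=np.array([.4842,.2190,0])
print('tcp',proj('scene',[.484,.2188,.2128]), 'tips',proj('scene',[.484+.033,.2188-.003,.2128]),proj('scene',[.484-.033,.2188+.003,.2128]))
for s in(-1,1):
  for t in (-1,1): print(proj('scene',c+x*.0075*s+y*.08*t+[0,0,.15]))
crop('s1',130,290,290,440,'c4',5)
E
```

```text
tcp [374.901  193.8369] tips [364.8863 200.9639] [384.4835 187.0176]
[341.9228 202.2706]
[408.2406 235.2225]
[337.5784 205.2423]
[404.0903 238.8582]
```

View pics/c4.png

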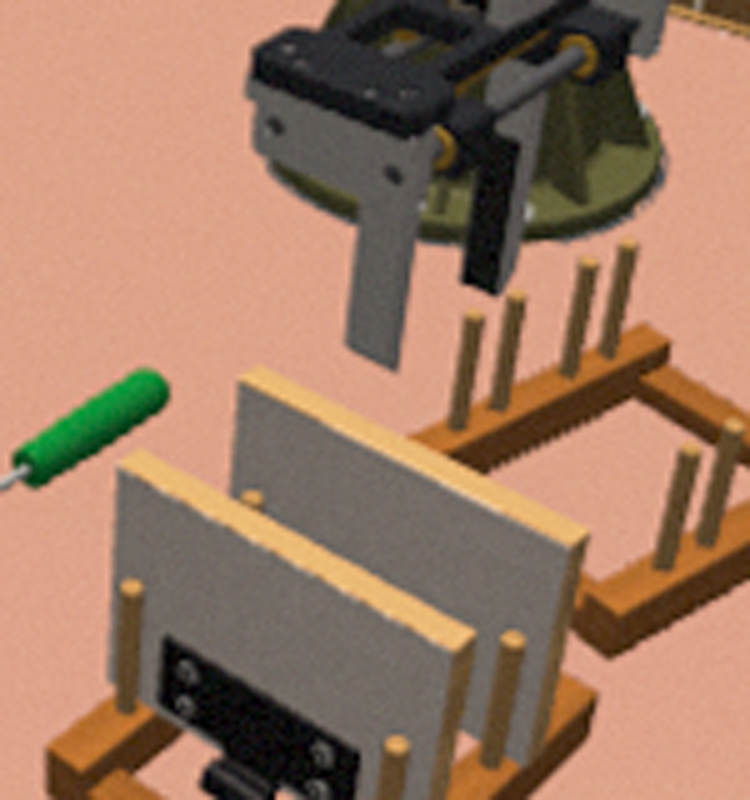

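Call:
jog_arm --rows '[0.0005, 0, -0.028, 0, 0, 0, 0.3, 0, 0, -0.028, 0, 0, 0, 0.3, 0, 0, -0.028, 0, 0, 0, 0.3, 0, 0, -0.028, 0, 0, 0, 0.3, 0, 0, 0, 0, 0, 0, 0.3, 0, 0, 0, 0, 0, 0, 0.6, 0, 0, 0, 0, 0, 0, 0.75, 0, 0, 0, 0, 0, 0, 0.8]' --squeeze 20

```text
time_s: 2.65
ee_pos: [0.4858, 0.2188, 0.1036]
eef_rot: [2.011, 1.568, 0.351]
force: [0.2, -0.2, -0.0]
grip_width: 0.0487
```

Call:
jog_arm --rows '[0, 0, 0, 0, 0, 0, 0.85, 0, 0, 0, 0, 0, 0, 0.9, 0, 0, 0, 0, 0, 0, 1, 0, 0, 0, 0, 0, 0, 1]'

```text
time_s: 2.98
ee_pos: [0.4849, 0.2189, 0.1018]
eef_rot: [2.056, 1.57, 0.397]
force: [0.1, 1.1, -0.6]
grip_width: 0.0225
```

Call:
jog_arm --rows '[0, 0, 0, 0, 0, 0, 1, 0, 0, 0, 0, 0, 0, 1, 0, 0, 0, 0, 0, 0, 1]'

```text
time_s: 3.23
ee_pos: [0.4849, 0.2188, 0.1016]
eef_rot: [1.983, 1.571, 0.324]
force: [-0.3, -0.1, 2.7]
grip_width: 0.0149
```

```bash
python3 - <<'E'
from m import *
snap('scene','s2');crop('s2',130,290,290,440,'c5',5)
o=ctrl.get_obs();R=Ro.from_euler('xyz',o['eef_rot']).as_matrix();print(o['time_s'],o['ee_pos'],o['grip_width'],o['force'],o['moment'],R)
E
```

```text
3.2833 [0.4849 0.2189 0.1016] 0.014890565852494625 [-0.9538 -0.7001  2.6006] [-0.0688  0.1194  0.0238] [[ 0.0001  0.9961 -0.0886]
 [ 0.0001 -0.0886 -0.9961]
 [-1.      0.0001 -0.0001]]
```

View pics/c5.png

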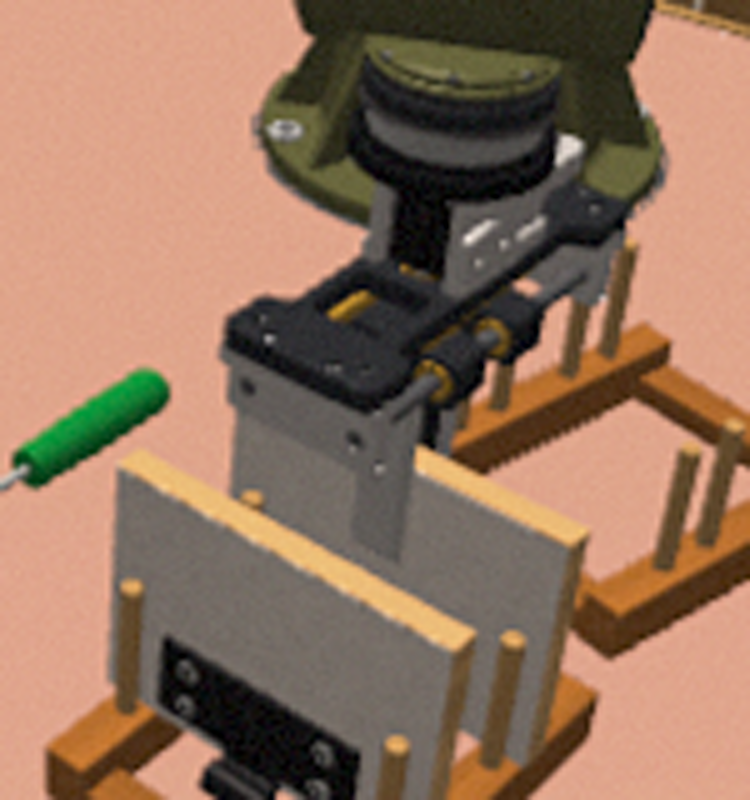

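The fingers have the brass flap gripped at mid width, opening 14.9 mm. I'll lift it straight up.

Call:
jog_arm --rows '[0, 0, 0.01, 0, 0, 0, 1, 0, 0, 0.02, 0, 0, 0, 1, 0, 0, 0.025, 0, 0, 0, 1, 0, 0, 0.025, 0, 0, 0, 1, 0, 0, 0.025, 0, 0, 0, 1, 0, 0, 0.025, 0, 0, 0, 1, 0, 0, 0.02, 0, 0, 0, 1, 0, 0, 0.01, 0, 0, 0, 1]'

```text
time_s: 3.95
ee_pos: [0.4851, 0.2189, 0.2644]
eef_rot: [2.018, 1.568, 0.359]
force: [-0.3, -0.6, -3.0]
grip_width: 0.0153
```

```bash
python3 - <<'E'
from m import *
snap('scene','s3')
o=ctrl.get_obs();R=Ro.from_euler('xyz',o['eef_rot']).as_matrix();print(o['time_s'],o['ee_pos'],o['grip_width'],o['force'],o['moment'],R)
E
```

```text
4.0 [0.4854 0.219  0.265 ] 0.014936026041326577 [-0.2127 -0.7324 -1.4326] [ 0.0446 -0.0651 -0.0189] [[ 0.0039  0.9961 -0.0887]
 [ 0.0015 -0.0887 -0.9961]
 [-1.      0.0037 -0.0018]]
```

View pics/s3.png

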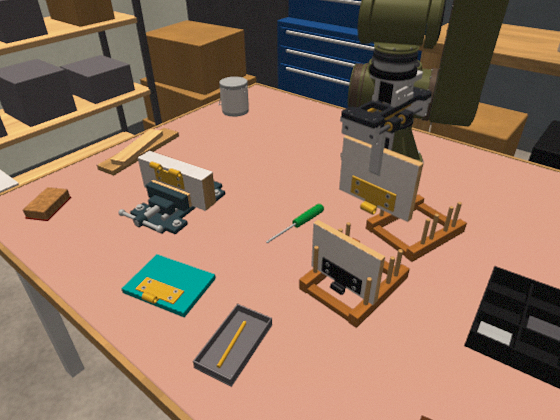

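Call:
jog_arm --rows '[0.00175, -0.01, 0, 0, 0, 0.244, 1, 0.00314, -0.018, 0, 0, 0, 0.44, 1, 0.00455, -0.02606, 0, 0, 0, 0.637, 1, 0.00455, -0.02606, 0, 0, 0, 0.637, 1, 0.00455, -0.02606, 0, 0, 0, 0.637, 1, 0.00455, -0.02606, 0, 0, 0, 0.637, 1, 0.00455, -0.02606, 0, 0, 0, 0.637, 1, 0.00455, -0.02606, 0, 0, 0, 0.637, 1]'

```text
time_s: 4.67
ee_pos: [0.5164, 0.0325, 0.2596]
eef_rot: [-1.528, 1.568, -3.108]
force: [-0.2, 0.3, -2.6]
grip_width: 0.0144
```

Call:
jog_arm --rows '[0.00455, -0.02606, 0, 0, 0, 0.637, 1, 0.00455, -0.02606, 0, 0, 0, 0.637, 1, 0.00455, -0.02606, 0, 0, 0, 0.637, 1, 0.00455, -0.02606, 0, 0, 0, 0.637, 1, 0.00455, -0.02606, 0, 0, 0, 0.637, 1, 0.00455, -0.02606, 0, 0, 0, 0.637, 1, 0.00455, -0.02606, 0, 0, 0, 0.637, 1, 0.00455, -0.02606, 0, 0, 0, 0.637, 1]'

```text
time_s: 5.33
ee_pos: [0.5526, -0.1759, 0.2594]
eef_rot: [-1.983, 1.568, 2.809]
force: [0.7, 0.8, -2.6]
grip_width: 0.0149
```

Call:
jog_arm --rows '[0.00455, -0.02606, 0, 0, 0, 0.637, 1, 0.00455, -0.02606, 0, 0, 0, 0.637, 1, 0.00455, -0.02606, 0, 0, 0, 0.637, 1, 0.00455, -0.02606, 0, 0, 0, 0.637, 1, 0.00314, -0.018, 0, 0, 0, 0.44, 1, 0.00175, -0.01, 0, 0, 0, 0.244, 1, 0, 0, 0, 0, 0, 0, 1, 0, 0, 0, 0, 0, 0, 1]'

```text
time_s: 6.0
ee_pos: [0.5761, -0.306, 0.2602]
eef_rot: [-2.346, 1.569, 2.501]
force: [-0.3, -0.0, -3.3]
grip_width: 0.015
```

```bash
python3 - <<'E'
from m import *
snap('scene','s4');snap('top','t4')
crop('s4',60,240,100,260,'c6',5);crop('t4',120,260,350,490,'c7',5)
o=ctrl.get_obs();R=Ro.from_euler('xyz',o['eef_rot']).as_matrix();print(o['time_s'],o['ee_pos'],o['grip_width'],o['force'],o['moment'],R)
E
```

```text
6.1 [ 0.5765 -0.3052  0.2612] 0.014923309655119722 [-0.8423 -0.5404 -3.2739] [-0.0396 -0.0866  0.0229] [[-0.0005  0.9908  0.1356]
 [ 0.0005  0.1356 -0.9908]
 [-1.     -0.0004 -0.0005]]
```

View pics/c6.png

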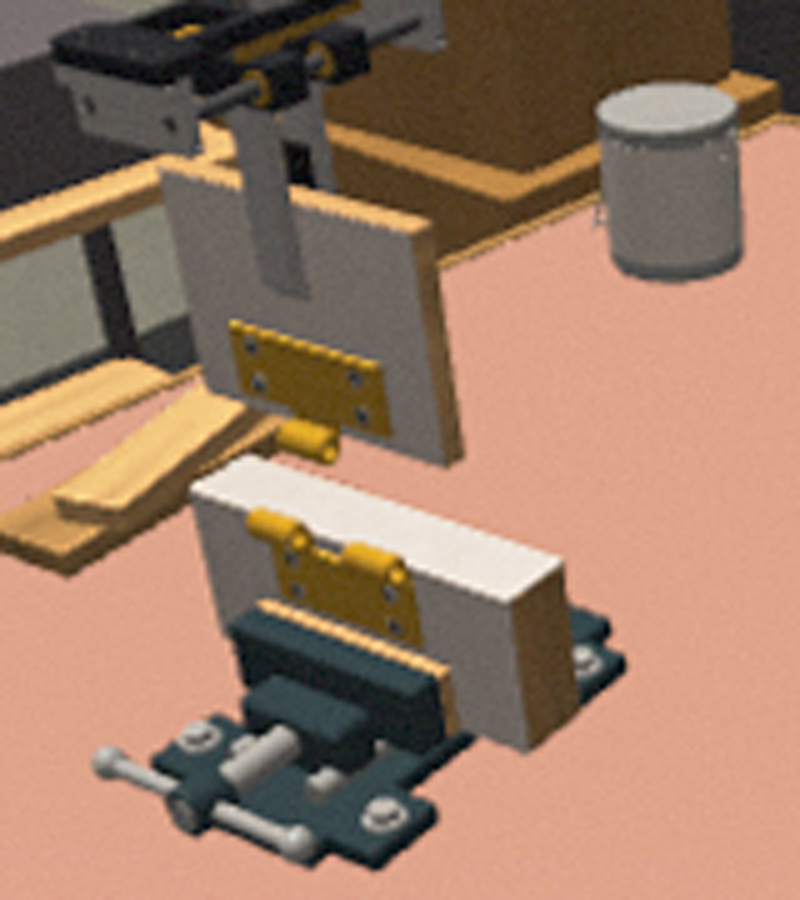

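View pics/c7.png

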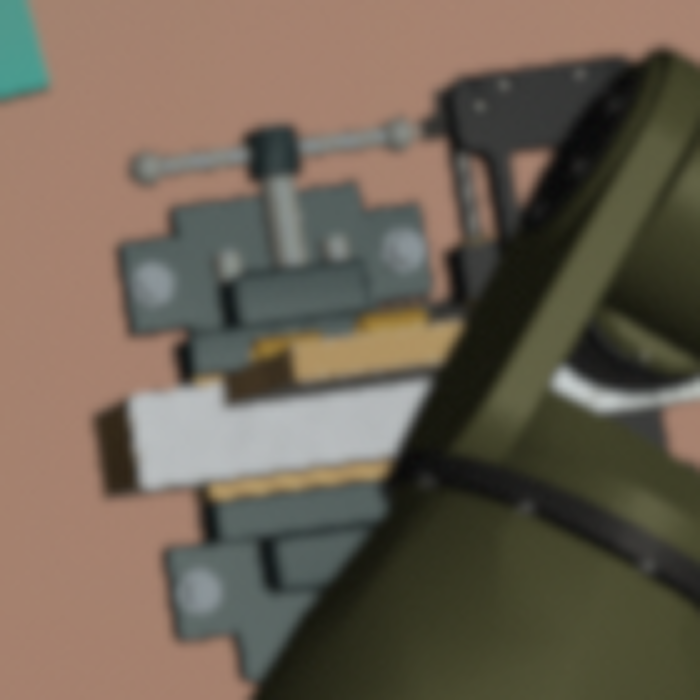

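The scene crop shows the flap upright with its hinge on the same side as the block's. Its knuckle end is at about crop (328,445), and the jamb knuckle ends are at (298,537) and (398,572). I'll enlarge further to get corner points.

```bash
python3 - <<'E'
from m import *
crop('s4',80,160,125,200,'c8',10);crop('s4',145,215,130,220,'c9',8)
E
```

```text
(no output)
```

View pics/c8.png

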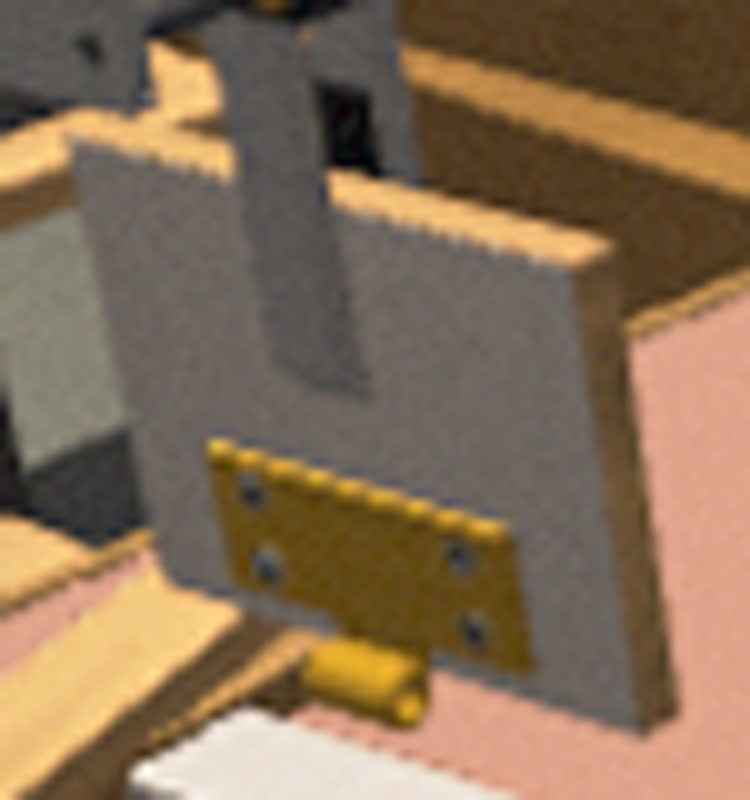

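View pics/c9.png

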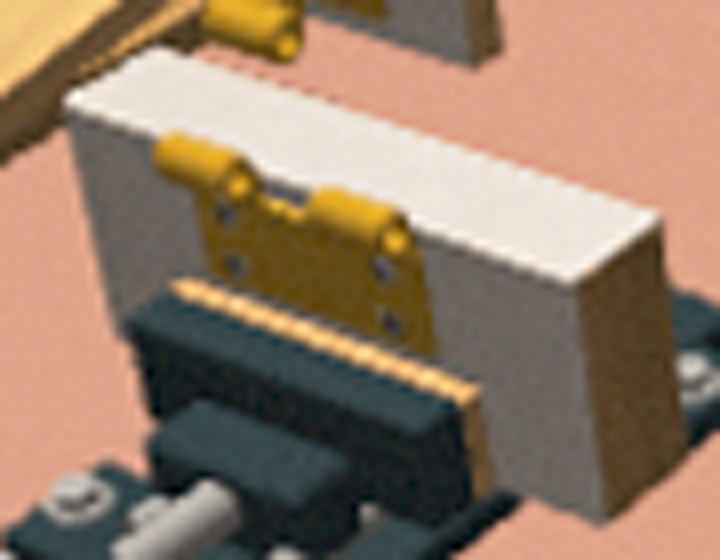

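```bash
cat >> m.py <<'E'
from scipy.optimize import least_squares
FM={'F-t':(7.5,-80,120),'F+t':(7.5,80,120),'B+t':(-7.5,80,120),'F+b':(7.5,80,0),'B+b':(-7.5,80,0),'F-b':(7.5,-80,0),
'La':(11.5,-49,48),'Lb':(11.5,49,48),'Lc':(11.5,-49,10),'Ld':(11.5,49,10),'k':(17.5,15,-2.5)}
JM={'F-':(22.5,-110,125),'B-':(-22.5,-110,125),'F+':(22.5,110,125),'B+':(-22.5,110,125),'k1':(32.5,-17,127.5),'k2':(32.5,49,127.5)}
def fit(M,obs,x0,full=False,cam='scene',free=None):
    m=ctrl.camera_model(cam);T=np.linalg.inv(m['extrinsics']);K=m['K']
    ks=list(obs);X=np.array([M[k] for k in ks])/1000;O=np.array([obs[k] for k in ks])
    free=list(range(len(x0))) if free is None else free
    def res(p):
        q=np.array(x0,float);q[free]=p
        W=X@Ro.from_euler('xyz',[*(q[4:6] if len(q)>4 else (0,0)),q[3]],degrees=True).as_matrix().T+q[:3]
        c=W@T[:3,:3].T+T[:3,3];h=c@K.T;return (h[:,:2]/h[:,2:]-O).ravel()
    r=least_squares(res,np.array(x0,float)[free],x_scale='jac',loss='soft_l1')
    q=np.array(x0,float);q[free]=r.x
    C=np.sqrt(np.diag(np.linalg.inv(r.jac.T@r.jac)))*.4
    return q,C,dict(zip(ks,res(r.x).reshape(-1,2).round(2).tolist()))
def px(d,s,ou,ov):return {k:(ou+a/s-.5+.5/s,ov+b/s-.5+.5/s) for k,(a,b) in d.items()}
E
cat > f4.py <<'E'
from m import *
F=px({'F-t':(72,148),'F+t':(576,270),'B+t':(617,245),'F+b':(643,735),'B+b':(677,712),'F-b':(165,582),'La':(212,462),'Lb':(510,545),'Lc':(232,585),'Ld':(533,672),'k':(411,706)},10,125,80)
J=px({'F-':(68,103),'B-':(160,47),'F+':(580,285),'B+':(660,215),'k1':(240,185),'k2':(396,240)},8,130,145)
if __name__=='__main__':
  for f in ([0,1,2,3],[0,1,2,3,4,5]):
    q,c,r=fit(FM,F,[.5765,-.306,.19,7.75,0,0],free=f);print(q,c*1000,r)
  for f in ([0,1,3],[0,1,2,3]):
    q,c,r=fit(JM,J,[.5625,-.308,0,7.75],free=f);print(q,c*1000,r)
E
python3 f4.py
```

```text
[ 0.5629 -0.326   0.1767  8.8515  0.      0.    ] [  3.028    4.432    2.5345 435.3786] {'F-t': [-0.18, -0.1], 'F+t': [-0.13, 0.31], 'B+t': [0.04, 0.51], 'F+b': [0.01, 0.09], 'B+b': [0.54, -0.2], 'F-b': [0.08, 0.79], 'La': [-0.45, -1.09], 'Lb': [-0.36, -0.85], 'Lc': [0.36, 0.3], 'Ld': [-0.36, 0.5], 'k': [0.55, -0.6]}
[ 0.5625 -0.3272  0.1759  8.9088  0.0532 -0.4838] [  3.1548   4.7676   2.6932 461.899  319.4399 541.1324] {'F-t': [0.02, -0.09], 'F+t': [0.01, 0.21], 'B+t': [0.17, 0.47], 'F+b': [-0.1, 0.09], 'B+b': [0.42, -0.16], 'F-b': [-0.0, 0.88], 'La': [-0.44, -1.07], 'Lb': [-0.37, -0.89], 'Lc': [0.29, 0.36], 'Ld': [-0.45, 0.49], 'k': [0.45, -0.59]}
[ 0.5636 -0.3075  0.      7.3911] [  0.6301   0.773  356.5656] {'F-': [-0.8, -0.04], 'B-': [-0.0, -0.08], 'F+': [-0.92, 0.0], 'B+': [0.69, 0.45], 'k1': [0.42, -0.25], 'k2': [0.36, -0.14]}
[ 0.5586 -0.3147 -0.005   7.5722] [  4.2823   6.169    4.2933 392.2718] {'F-': [-0.59, 0.12], 'B-': [0.07, 0.12], 'F+': [-1.08, -0.15], 'B+': [0.39, 0.36], 'k1': [0.53, -0.22], 'k2': [0.36, -0.2]}
```

```bash
cat >> m.py <<'E'
def plane(tag,poly,cam='scene'):
    D=np.load(tag+'.npz');P=cloud(cam,D['d']);mk=np.zeros(D['d'].shape,np.uint8)
    cv2.fillPoly(mk,[np.array(poly,np.int32)],1);Q=P[(mk>0)&(D['d']>0)]
    for _ in range(4):
        c=Q.mean(0);n=np.linalg.svd(Q-c)[2][2]
        if n[np.argmax(abs(n))]<0:n=-n
        r=(Q-c)@n;Q=Q[abs(r)<2.5*r.std()+1e-6]
    return n,c,r.std()*1000,len(Q)
E
python3 - <<'E'
from m import *
from f4 import F,J
np.set_printoptions(precision=4,suppress=True)
def P(s,ou,ov,l):return [(ou+a/s,ov+b/s) for a,b in l]
a=plane('s4',P(10,125,80,[(100,180),(240,215),(270,380),(360,410),(365,250),(560,290),(600,600),(530,540),(530,500),(200,430),(225,560),(175,550)]))
a2=plane('s4',P(10,125,80,[(225,470),(500,560),(515,640),(245,560)]))
b=plane('s4',P(8,130,145,[(85,140),(150,160),(190,210),(200,270),(150,300),(115,290)])+[])
b2=plane('s4',P(8,130,145,[(450,270),(565,305),(580,490),(500,470),(440,330)]))
bb=plane('s4',P(8,130,145,[(90,105),(165,60),(640,215),(575,272),(420,222),(300,175),(240,150)]))
for r in(a,a2,b,b2,bb):print(*r, 'yaw',np.degrees(np.arctan2(r[0][1],r[0][0])),'pitch',np.degrees(np.arcsin(r[0][2])))
n=np.array([np.cos(np.radians(7.77)),np.sin(np.radians(7.77)),0])
for r in(a,a2,b,b2):print('offset along n',r[1]@n)
o=ctrl.get_obs()['ee_pos'];print('tcp',o@n)
# flap: constrain
y=np.array([-n[1],n[0],0])
for M,obs,nm in((FM,F,'flap'),):
  m=ctrl.camera_model('scene')
  from m import least_squares
  ks=list(obs);X=np.array([M[k] for k in ks])/1000;O=np.array([obs[k] for k in ks])
  Rm=np.c_[n,y,[0,0,1]]
  T=np.linalg.inv(m['extrinsics']);K=m['K']
  def res(p,dx=0):
    W=X@Rm.T+np.array([o[0],o[1],0])+y*p[0]+[0,0,p[1]]+n*dx
    c=W@T[:3,:3].T+T[:3,3];h=c@K.T;return (h[:,:2]/h[:,2:]-O).ravel()
  r=least_squares(res,[0,.19],loss='soft_l1',x_scale=[.001,.001]);print('s,z',r.x,res(r.x).reshape(-1,2).round(1).tolist())
E
```

```text
[ 0.9907  0.1356 -0.0075] [ 0.5843 -0.3012  0.2641] 1.1853470845400653 990 yaw 7.794199077146497 pitch -0.42800536674783124
[ 0.9899  0.1374 -0.0342] [ 0.5885 -0.3024  0.2188] 1.092237163765216 249 yaw 7.902301979911711 pitch -1.9610185079786042
[ 0.9944  0.1059 -0.0028] [ 0.5968 -0.3879  0.0861] 1.3004157490471016 194 yaw 6.077936021149109 pitch -0.16049705669791614
[0.9917 0.1286 0.0035] [ 0.5751 -0.2256  0.0808] 1.2176986418972546 337 yaw 7.390117981895722 pitch 0.20188233580669793
[-0.0107 -0.0019  0.9999] [ 0.5622 -0.2967  0.1264] 1.0392149149186138 609 yaw -169.74050915956212 pitch 89.3776670644495
offset along n 0.5382289560857363
offset along n 0.5422499149679466
offset along n 0.5388937469575582
offset along n 0.5393337357980207
tcp 0.529903836610256
s,z [-0.0009  0.188 ] [[-0.5, -1.2], [-0.1, -0.1], [0.2, 0.0], [0.2, 0.9], [0.9, 0.5], [-0.0, 0.7], [-0.7, -1.4], [-0.4, -0.7], [0.2, 0.3], [-0.3, 1.0], [0.4, -0.2]]
```

Call:
jog_arm --rows '[0.0009, 0.0001, -0.005, 0, 0, 0, 1, 0, 0, -0.01, 0, 0, 0, 1, 0, 0, -0.01, 0, 0, 0, 1, 0, 0, -0.01, 0, 0, 0, 1, 0, 0, -0.005, 0, 0, 0, 1, 0, 0, 0, 0, 0, 0, 1, 0, 0, 0, 0, 0, 0, 1]'

```text
time_s: 6.68
ee_pos: [0.5774, -0.3061, 0.2212]
eef_rot: [-2.225, 1.57, 2.623]
force: [0.7, -0.5, -3.0]
grip_width: 0.015
```

```bash
python3 - <<'E'
from m import *
snap('scene','s5')
p=[];
for i in range(4):
  _,d=ctrl.camera('scene');p.append(d);o=ctrl.get_obs();print(o['time_s'],o['ee_pos'],o['grip_width'],o['force'])
D=np.load('s5.npz');np.savez('s5.npz',p=D['p'],d=np.mean(p+[D['d']],0))
crop('s5',95,175,125,205,'c10',10);crop('s5',145,185,130,190,'c11',12)
E
```

```text
6.7833 [ 0.5776 -0.3063  0.222 ] 0.01494579594131381 [ 0.0879 -0.2341 -3.236 ]
6.8333 [ 0.5776 -0.3063  0.2221] 0.014796319708810166 [-0.7095 -0.2139 -2.8024]
6.8833 [ 0.5776 -0.3063  0.222 ] 0.014896746724019107 [ 0.214   0.1148 -3.2716]
6.9333 [ 0.5776 -0.3063  0.2219] 0.014620071774120348 [ 0.518   0.3134 -3.4932]
```

View pics/c10.png

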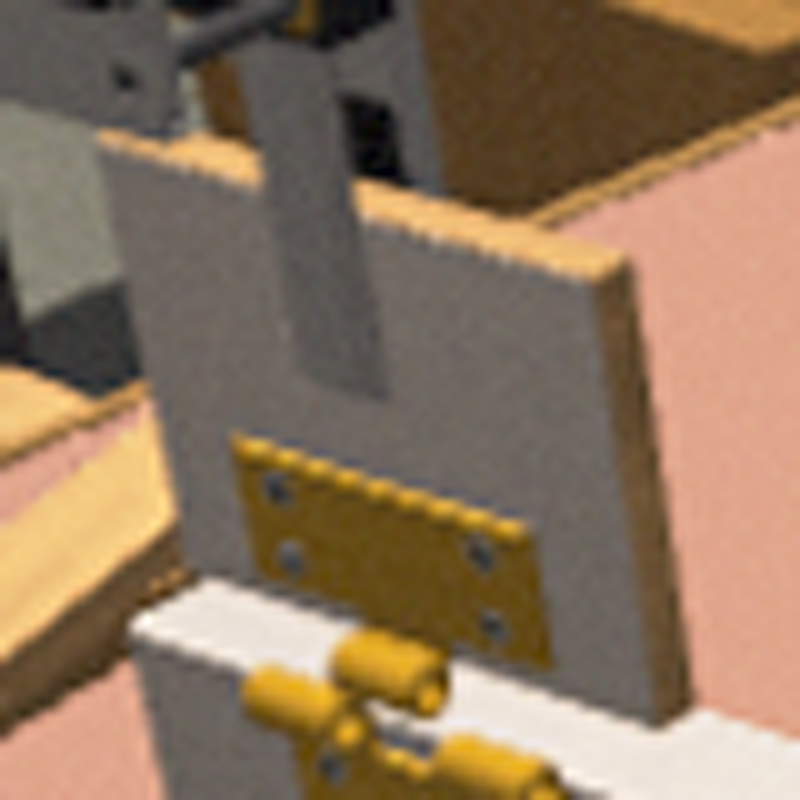

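View pics/c11.png

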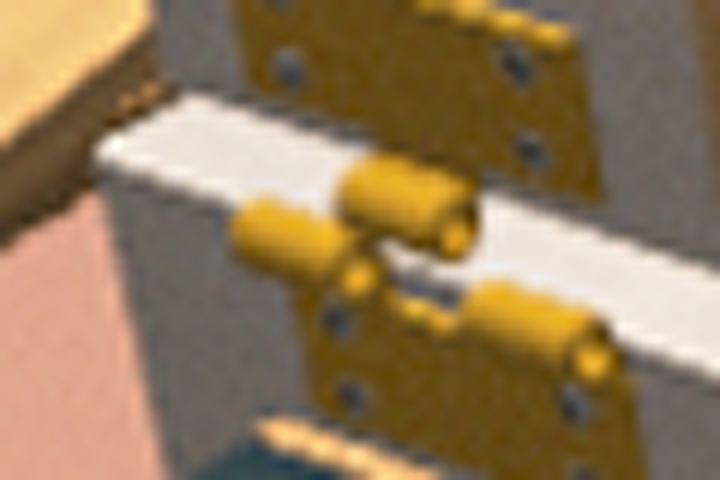

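Relative to the block's hole centres at c11 (360,280) and (593,362), the flap's hole end is at (455,238). I'll compute the residual for a straight drop.

```bash
cat > r5.py <<'E'
from m import *
np.set_printoptions(precision=2,suppress=True)
n=np.array([np.cos(np.radians(7.75)),np.sin(np.radians(7.75)),0]);y=np.array([-n[1],n[0],0])
c=np.array([.595,-.304,.1275])+y*.015
p0=proj('scene',c);Jc=np.c_[proj('scene',c+n*.001)-p0,proj('scene',c+y*.001)-p0,proj('scene',c+[0,0,.001])-p0];print('px/mm cols n,y,z\n',Jc)
E
python3 - <<'E'
from r5 import *
k1=np.array([360,280])/12;k2=np.array([593,362])/12;f=np.array([455,238])/12
# perspective-aware fraction
a=proj('scene',c-y*.032);b=proj('scene',c+y*.034);fr=np.linalg.norm(p0-a)/np.linalg.norm(b-a)
off=f-(k1+fr*(k2-k1));print('frac',fr,'off px',off,'model k2-k1',b-a,'obs',k2-k1)
for z in(18,19,20,21,22):
  print(z,'-> n,y mm',np.linalg.solve(Jc[:,:2],off-Jc[:,2]*z))
for x in(-1,0,1):
  print('n',x,'-> y,z mm',np.linalg.solve(Jc[:,1:],off-Jc[:,0]*x))
def P(s,ou,ov,l):return [(ou+a/s,ov+b/s) for a,b in l]
np.set_printoptions(precision=4,suppress=True)
fl=[(120,165),(265,205),(300,380),(370,410),(385,240),(585,295),(640,690),(560,665),(540,515),(225,430),(245,570),(195,560)]
a=plane('s5',P(10,125,95,fl))
top=plane('s5',P(10,125,95,[(370,200),(590,265),(615,255),(400,195)]))
top2=plane('s5',P(10,125,95,[(375,200),(590,262),(610,255),(400,197)]))
j1=plane('s5',P(12,130,145,[(120,180),(220,215),(290,300),(310,400),(250,410),(170,450)]))
j2=plane('s5',P(8,130,145,[(450,270),(565,305),(580,490),(500,470),(440,330)]))
jt=plane('s5',P(8,130,145,[(560,260),(640,215),(575,195),(480,240)]))
for r in(a,j1,j2,jt,top,top2):print(*r,'n',r[1]@n,'y',r[1]@y,'yaw',np.degrees(np.arctan2(r[0][1],r[0][0])),'pitch',np.degrees(np.arcsin(r[0][2])))
d=j2[1]-j1[1];print('jamb yaw patches',np.degrees(np.arctan2(-d[0],d[1])))
E
```

```text
px/mm cols n,y,z
 [[-0.27  0.3  -0.06]
 [ 0.18  0.1  -0.34]]
frac 0.47828361298592215 off px [-1.37 -6.77] model k2-k1 [19.54  6.91] obs [19.42  6.83]
18 -> n,y mm [-1.95 -2.65]
19 -> n,y mm [-0.79 -1.37]
20 -> n,y mm [ 0.37 -0.08]
21 -> n,y mm [1.52 1.2 ]
22 -> n,y mm [2.68 2.49]
n -1 -> y,z mm [-1.6  18.82]
n 0 -> y,z mm [-0.49 19.68]
n 1 -> y,z mm [ 0.62 20.55]
[ 0.9908  0.1353 -0.0005] [ 0.5854 -0.2981  0.2217] 0.5304195165775817 1137 n 0.5398206677755523 y -0.37428228625923526 yaw 7.773663877236868 pitch -0.030925110756517837
[ 0.9911  0.133  -0.0064] [ 0.5967 -0.3875  0.0901] 0.560616279556379 214 n 0.5390288714848218 y -0.46439960324325597 yaw 7.6454582806680875 pitch -0.36393127383813234
[ 0.8784 -0.4413 -0.1833] [ 0.5793 -0.2203  0.0853] 9.002192202230072 346 n 0.5443363887801165 y -0.2963801843178883 yaw -26.676260537906845 pitch -10.561264015958292
[-0.0012 -0.0119  0.9999] [ 0.552  -0.2207  0.1263] 0.431976208971152 96 n 0.5171719215995546 y -0.29306839175362437 yaw -95.77559208515417 pitch 89.31261018675161
[-0.0231 -0.005   0.9997] [ 0.5728 -0.2624  0.2714] 0.32105120173139945 61 n 0.5322035560132061 y -0.3372947898922279 yaw -167.80723077868583 pitch 88.64577799101428
[-0.0231 -0.005   0.9997] [ 0.5728 -0.2624  0.2714] 0.32105120173139945 61 n 0.5322035560132061 y -0.3372947898922279 yaw -167.80723077868583 pitch 88.64577799101428
jamb yaw patches 5.940701674140721
```

```bash
python3 - <<'E'
from r5 import *
D=np.load('s5.npz');P=cloud('scene',D['d']);nn=P@n;yy=P@y
def med(sel,arr):return np.median(arr[sel]),sel.sum(),arr[sel].std()
np.set_printoptions(precision=4,suppress=True)
for lo,hi in((-.485,-.44),(-.325,-.275)):
  s=(abs(nn-.539)<.004)&(yy>lo)&(yy<hi)&(P[...,2]>.078)&(P[...,2]<.118);print('jamb',lo,med(s,nn))
for lo,hi in((-.455,-.40),(-.36,-.307)):
  s=(abs(nn-.539)<.004)&(yy>lo)&(yy<hi)&(P[...,2]>.205)&(P[...,2]<.262);print('flap',lo,med(s,nn))
s=(abs(nn-.532)<.006)&(P[...,2]>.262)&(yy>-.36)&(yy<-.303);print('flaptop',med(s,P[...,2]))
s=(abs(nn-.516)<.018)&(abs(P[...,2]-.125)<.006)&(yy>-.36)&(yy<-.275);print('jambtop',med(s,P[...,2]))
# side faces +y end : flap y=+80 , jamb y=+110
s=(abs(nn-.532)<.005)&(P[...,2]>.17)&(P[...,2]<.255)&(yy>-.306)&(yy<-.296);print('flap end y',med(s,yy))
s=(abs(nn-.516)<.018)&(P[...,2]>.06)&(P[...,2]<.115)&(yy>-.277)&(yy<-.264);print('jamb end y',med(s,yy))
E
```

```text
px/mm cols n,y,z
 [[-0.27  0.3  -0.06]
 [ 0.18  0.1  -0.34]]
jamb -0.485 (np.float64(0.5390682560900506), np.int64(130), np.float64(0.0006027162288136574))
jamb -0.325 (np.float64(0.5392234329259816), np.int64(187), np.float64(0.0005534853488269944))
flap -0.455 (np.float64(0.5399089740852598), np.int64(297), np.float64(0.0005345572762018015))
flap -0.36 (np.float64(0.5397724355298451), np.int64(351), np.float64(0.0005337966999798463))
flaptop (np.float64(0.464505675495737), np.int64(485), np.float64(0.07582108106037773))
jambtop (np.float64(0.1263312308028826), np.int64(220), np.float64(0.0004745192663209978))
flap end y (np.float64(-0.3023202368423606), np.int64(97), np.float64(0.0005841828107835492))
jamb end y (np.float64(-0.27242888007782895), np.int64(183), np.float64(0.0005355349682037752))
```

Measured from depth, the flap face is 0.7 mm too far forward, y is right to within 0.1 mm, and the drop needed is 20.1 mm. I'll correct x and lower.

Call:
jog_arm --rows '[-0.0007, -0.0001, 0, 0, 0, -0.12, 1, 0, 0, 0, 0, 0, 0, 1, 0, 0, -0.004, 0, 0, 0, 1, 0, 0, -0.004, 0, 0, 0, 1, 0, 0, -0.004, 0, 0, 0, 1, 0, 0, 0, 0, 0, 0, 1]'

```text
time_s: 7.43
ee_pos: [0.5764, -0.3061, 0.2081]
eef_rot: [-2.265, 1.569, 2.581]
force: [-1.0, 0.2, -2.6]
grip_width: 0.015
```

Call:
jog_arm --rows '[0, 0, -0.003, 0, 0, 0, 1, 0, 0, -0.003, 0, 0, 0, 1, 0, 0, -0.0021, 0, 0, 0, 1, 0, 0, 0, 0, 0, 0, 1, 0, 0, 0, 0, 0, 0, 1]'

```text
time_s: 7.85
ee_pos: [0.5767, -0.3062, 0.2013]
eef_rot: [-2.387, 1.571, 2.459]
force: [-0.0, 0.3, -3.7]
grip_width: 0.0151
```

```bash
cat > chk.py <<'E'
import sys
from r5 import *
t=sys.argv[1];snap('scene',t);p=[]
for i in range(4):
  _,d=ctrl.camera('scene');p.append(d)
o=ctrl.get_obs();print(o['time_s'],o['ee_pos']*1000,o['grip_width'],o['force'],o['moment'],o['ee_pos']@n*1000,o['ee_pos']@y*1000)
D=np.load(t+'.npz');d=np.mean(p+[D['d']],0);np.savez(t+'.npz',p=D['p'],d=d)
crop(t,110,190,125,205,t+'a',10);crop(t,145,185,130,190,t+'b',12)
np.set_printoptions(precision=4,suppress=True)
P=cloud('scene',d);nn=P@n;yy=P@y;Z=P[...,2]
def med(nm,s,arr):print(nm,round(np.median(arr[s])*1000,2),s.sum(),round(arr[s].std()*1000,2))
zu=float(sys.argv[2])
for lo,hi in((-.485,-.44),(-.325,-.275)):med('jamb n',(abs(nn-.539)<.004)&(yy>lo)&(yy<hi)&(Z>.078)&(Z<.118),nn)
for lo,hi in((-.455,-.40),(-.36,-.307)):
  med('flap n',(abs(nn-.539)<.004)&(yy>lo)&(yy<hi)&(Z>zu+.057)&(Z<zu+.112),nn)
  med('flap n low',(abs(nn-.539)<.004)&(yy>lo)&(yy<hi)&((yy<-.44)|(yy>-.325))&(Z>zu+.01)&(Z<zu+.05),nn)
v,u=np.mgrid[:420,:560]
med('flap top z',(abs(nn-.532)<.006)&(abs(Z-zu-.12)<.007)&(yy>-.36)&(yy<-.306)&(nn<.537),Z)
med('jamb top z',(abs(nn-.516)<.018)&(abs(Z-.125)<.006)&(yy>-.295)&(yy<-.275),Z)
med('flap end y',(abs(nn-.532)<.005)&(Z>zu+.02)&(Z<zu+.105)&(yy>-.306)&(yy<-.296),yy)
med('jamb end y',(abs(nn-.516)<.018)&(Z>.06)&(Z<.115)&(yy>-.277)&(yy<-.264),yy)
E
python3 chk.py s6 .130
```

```text
px/mm cols n,y,z
 [[-0.27  0.3  -0.06]
 [ 0.18  0.1  -0.34]]
8.1 [ 576.8  -306.3   201.54] 0.01495188731366345 [ 0.64 -0.47 -4.21] [-0.04 -0.07  0.02] 530.2226278697815 -381.27930728203376
jamb n 539.0 131 0.62
jamb n 539.31 191 0.51
flap n 538.95 273 0.57
flap n low 538.88 50 0.54
flap n 539.14 327 0.54
flap n low 539.09 71 0.52
flap top z 251.04 49 0.31
jamb top z 126.25 59 0.46
flap end y -302.29 90 0.55
jamb end y -272.44 178 0.54
```

View pics/s6a.png

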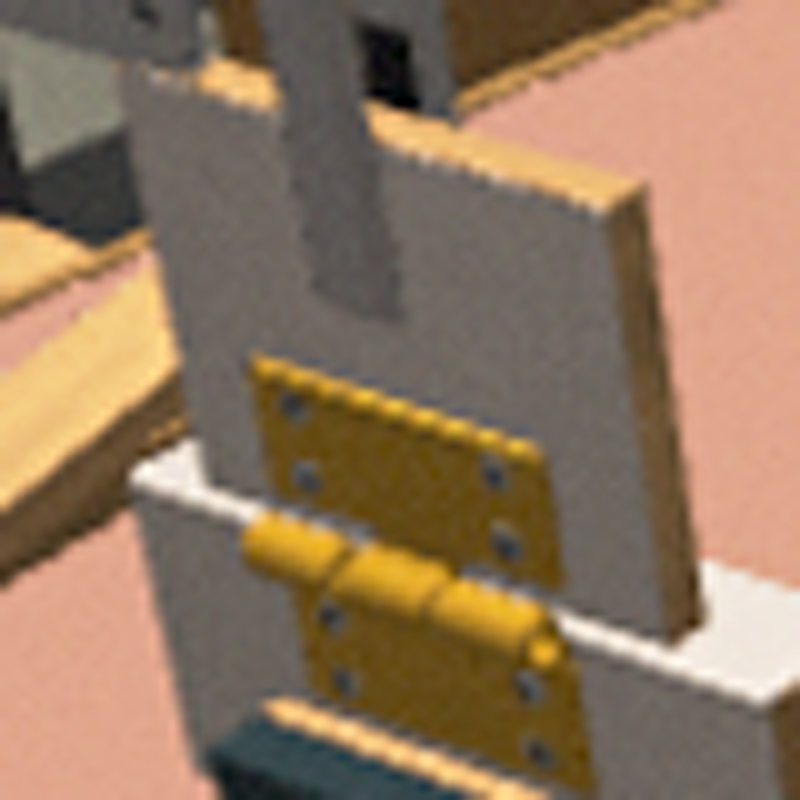

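View pics/s6b.png

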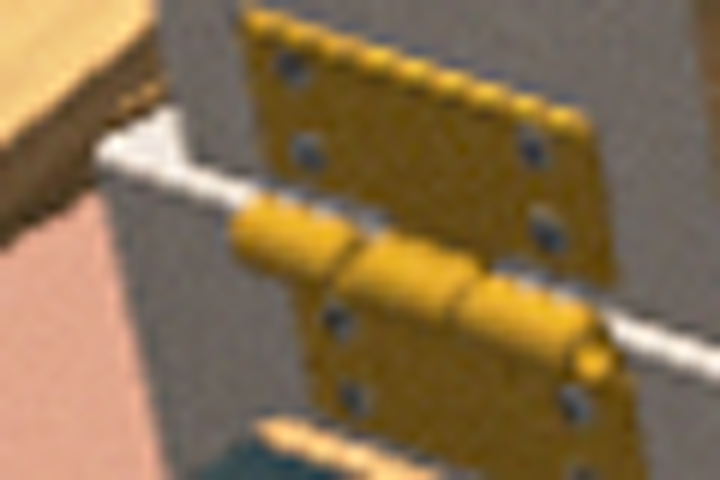

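The three knuckles now read as one straight barrel, with an even gap between flap and block. I'll ease the grip and re-check.

Call:
jog_arm --rows '[0, 0, 0.0001, 0, 0, 0, 1, 0, 0, 0, 0, 0, 0, 1, 0, 0, 0, 0, 0, 0, 1, 0, 0, 0, 0, 0, 0, 1, 0, 0, 0, 0, 0, 0, 1, 0, 0, 0, 0, 0, 0, 1]' --squeeze 12

```text
time_s: 8.6
ee_pos: [0.5767, -0.3063, 0.2014]
eef_rot: [-2.821, 1.571, 2.025]
force: [-0.7, -0.4, -3.4]
grip_width: 0.0148
```

```bash
python3 chk.py s7 .130
```

```text
px/mm cols n,y,z
 [[-0.27  0.3  -0.06]
 [ 0.18  0.1  -0.34]]
8.85 [ 576.73 -306.27  201.42] 0.014740400971952903 [ 0.69  0.81 -3.62] [-0.05 -0.07 -0.05] 530.1599609298103 -381.2434866033899
jamb n 539.16 132 0.57
jamb n 539.18 189 0.55
flap n 538.94 277 0.51
flap n low 538.89 54 0.5
flap n 539.09 321 0.54
flap n low 539.11 78 0.52
flap top z 251.08 44 0.4
jamb top z 126.18 60 0.44
flap end y -302.15 92 0.51
jamb end y -272.42 178 0.55
```

View pics/s7b.png

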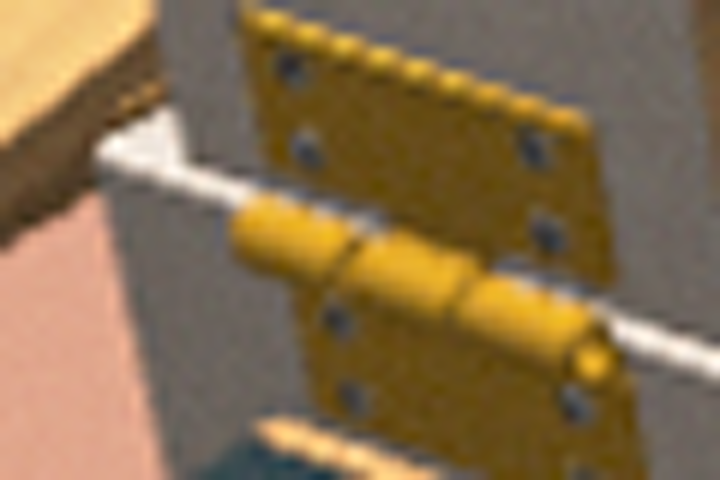

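View pics/s7.png

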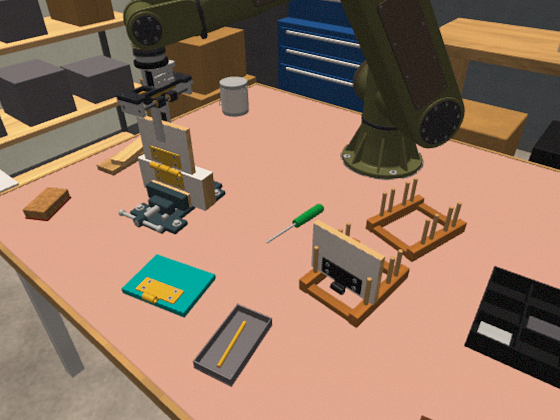

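The knuckles line up, the grip held after easing, and nothing else has moved (screwdriver about (310,215), pin about (232,343), black flap about (345,270)). I'm handing it in.

```bash
python3 -c "
from station import ctrl
print(ctrl.hand_in())"
```

```text
the job is handed in; nothing more can be done
None
```

I lifted the brass-hinged flap out of the farther rack and lowered it upright over the jamb block. Its knuckle sits between the block's two knuckles, on the block's hinge side. The gripper still holds it there with a 12 N grip, and I handed the job in at about 8.9 s.

Last checks, from averaged scene-camera depth:
- **Hinge faces:** flush to about 0.2 mm, with yaw matched to about 0.1°.
- **Along the pin:** centred to about 0.3 mm, against 2 mm of play on each side.
- **Gap above the block:** about 4.9 mm, against the 5 mm wanted.
- **Contact:** the vertical force was about -3.6 N, about the flap's own weight, so it is not resting on the block.
- **Picture:** the three knuckles read as one straight barrel. I could not look through the bore itself, so the alignment is inferred from the faces, ends and heights.
- **Bystanders:** the black-hinged flap, pin, screwdriver and turquoise look-alike look unmoved.

No check failed. One plane fit on the block's face was thrown off by stray points, so I redid it with a tighter selection. The single-camera corner fit left position along the view ray uncertain by several millimetres, so I used the depth measurements instead.

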